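# Raise the specimen window to its mark

### The arm

A 7-joint arm with a two-finger parallel gripper is mounted at the origin on the work surface. World frame = base frame: x ahead of the robot, y to its left, z up, the work surface at z = 0. Lengths are in m, angles in rad, forces in N, time in s.
With the tool pointing down it reaches from about 0.35 to 0.9 m from the base axis. Payload 7.2 kg.
Tool frame: the origin (TCP) lies at the very end of the fingers, on their centre line; the grasp point (between the pads) lies 19 mm behind it; z points along the fingers, y is the direction in which the jaws open and shut (so a half turn about z gives the same grasp; the last joint's range is limited). The gripper opens to 85 mm and grips with 20 to 120 N. Pads are 22 mm wide; open, the fingers measure 114 mm over their backs; the gripper's body (76 mm by 85 mm) begins 54 mm behind the grasp point. The pads swing forward as they close: fully open they stand 13 mm farther back than shut.
Start: joints at [1.087, 0.411, -0.013, 1.596, 0.006, 1.134, -0.082], TCP at [0.252, -0.572, 0.231] pointing down, gripper open.
Joint ranges: [-2.95, 2.95], [-0.29, 1.99], [-1.47, 1.44], [0.14, 2.54], [-1.03, 4.17], [0.13, 1.85], [-2.86, 2.86]. Speed limits (rad/s): [2.39, 2.39, 3.01, 3.01, 3.14, 3.14, 3.14].

### API

Orientations are given as [roll, pitch, yaw] about the fixed x, y, z axes, in that order (R = Rz(yaw) Ry(pitch) Rx(roll)).
In Python, from plant import bot, kinematics, viewer, sensors gives the robot as it stands. Calls block until the motion is done:
- bot.reach(position, orientation): joint-space move of the TCP to a pose.
- bot.servo_line(position, v=0.15, rotation=None, stop_force=None): straight line of the TCP; rotation=None keeps the orientation; v is the mean speed in m/s. With stop_force (N) it stops when the force on the tool has changed by that much, and returns True; else False.
- bot.move_joints(angles): joint-space move.
- bot.gripper_to(opening, effort=None): finger opening in m; effort is the grip in N (None keeps the last); returns when the fingers have stopped.
- bot.wait(seconds).
- kinematics.inverse_kinematics(position, orientation): joint angles nearest the present ones, or None.
- viewer.get_image(name): name is "scene" or "top"; returns (picture, depth): 480x640x3 uint8, red, green, blue; 480x640 float32, m along the optical axis (not along the pixel's ray), 0 where there is no reading.
- viewer.camera_params(name): a dict with "mtx" (3x3 intrinsics, pixels), "R" (3x3) and "t" (3): a world point X has camera coordinates R X + t. Camera axes: x right, y down, z forward; pixel columns grow to the right and rows downward; lengths in m; the calibration is good to about 2 mm. A picture is of the moment at which its call begins. camera_params takes no time and is no camera call.
A pose or a line that the arm cannot do raises bot.MotionError and nothing moves.
- bot.sign_off(): hands the job in, once; it reports no verdict.
Readings, each from a call of its own:
- sensors.current_clock(): time.
- sensors.current_joint_pos(): joint angles.
- sensors.current_qd(): joint speeds.
- sensors.current_tau(): joint torques, N m.
- sensors.current_eef_pos(): TCP position.
- sensors.current_ee_rot(): TCP orientation.
- sensors.current_force(): force on the tool from outside, world axes, zero at the start.
- sensors.current_ft_torque(): the same for the moment, N m.
- sensors.current_grip_width(): finger opening in m.
Only numpy, scipy, OpenCV 4.12 (cv2) and the standard library are available. Lean on these libraries where they do the work, as an engineer would, in place of code of your own. Each camera call takes 0.05 s, during which the arm holds its last target.

### The job

Push the sliding window of the specimen counter up with the fingertips, from beneath its lip, until the lower edge of the lip is level with the line on the marker clip on the post, and leave it standing there. Do not pinch or lift anything else: the clip stays as it is set, and the tube rack, the specimen pot and the single tube in its stand stay where they are.

Things in the scene. Friction and masses are not known exactly. Their poses are not given: they have to be found in the camera images.
- window: fixed upright aluminium frame on the counter: two 30 x 30 mm posts at y = -165 and +165 mm in its frame, 450 mm tall, a bar across the top, a clear fixed pane 300 mm tall outside each post (out to 262 mm). Origin on the counter midway between the posts; z up, x through the window away from the robot, y towards the left post (as the robot sees it).
- sash: sliding window, clear pane 290 x 150 mm, with a dark steel lip along its foot: 260 mm wide, flat underside jutting 45 mm out from the pane, 12 mm thick, a steep plate above it. Origin: middle of the lip's lower front edge, 51 mm in front of window; x towards the pane, y along the lip, z up. Starts 85 to 125 mm up, nothing below. Counterweighted: 2 to 6 N moves it, stays put.
- mark (a point): the thin white horizontal line at mid-height of the black marker clip, a 20 mm tall collar round the left (+y) post, 48 mm wide; the point lies on the post's axis at the height of the line, 160 to 250 mm above the counter. Axes as the window frame. The clip is stiff to move and must stay.
- rack: loose white tube rack in front of the window beyond the right post, 96 mm (x) by 117 mm (y), 100 mm tall with its violet-capped tubes; origin under its centre
- pot: loose specimen pot with a screw cap, 52 mm across, 70 mm tall, in front of the window by the left post; origin under its centre
- tubestand: loose white block 60 x 60 x 22 mm with one upright red-capped tube, 102 mm tall in all, in front of the window by the right post; origin under its centre
There are look-alikes about, which are no part of the job. Leave any pink or turquoise look-alike of the pot alone. Several things look just like the tubestand: the one meant starts farthest to the robot's right.

How it is judged:
By the outcome, as a careful person would: the job done as asked, in the order asked, and still so for the second after the job is handed in, with the robot touching nothing.
It also fails if it takes over 38 s, if anything falls off the work surface, if the arm or the gripper's body presses on something with over 40 N, if the wrist force passes 120 N, or if a joint passes its speed limit or range.

## Working session

There is one attempt and no reset: what is moved stays moved. The work goes in short steps, each a Python script; the robot and the scene stay as the last script left them, time stands still between calls to the robot, and variables do not carry over. Pictures are saved under pics/ and viewed, and the job is handed in when it is done.

```bash
ls; mkdir -p pics; python3 - <<'E'
from plant import bot, kinematics, viewer, sensors
import cv2,numpy as np
for n in ("scene","top"):
    im,d=viewer.get_image(n); cv2.imwrite(f"pics/{n}0.png",im[:,:,::-1]); np.save(f"pics/{n}0.npy",d)
    p=viewer.camera_params(n); print(n,p, -p["R"].T@p["t"])
print(sensors.current_clock(),sensors.current_eef_pos(),sensors.current_ee_rot())
E
```

```text
pics
scene {'mtx': array([[596.18565023,   0.        , 319.69935533],
       [  0.        , 596.18565023, 248.92196504],
       [  0.        ,   0.        ,   1.        ]]), 'R': array([[-0.16890698,  0.98556769, -0.01125874],
       [ 0.80712416,  0.13175105, -0.57549304],
       [-0.565704  , -0.106292  , -0.81772917]]), 't': array([ 0.08260513, -0.4110683 ,  1.90731174])} [1.42470962 0.17547771 1.32402754]
top {'mtx': array([[492.16643093,   0.        , 325.46307743],
       [  0.        , 492.16643093, 229.13944686],
       [  0.        ,   0.        ,   1.        ]]), 'R': array([[ 0.00951469, -0.99972109,  0.0216152 ],
       [-0.99275889, -0.01203259, -0.11951985],
       [ 0.1197466 , -0.02032149, -0.99259649]]), 't': array([-0.00180716,  0.58010087,  1.0919567 ])} [0.44515938 0.02736365 1.15324502]
0.1 [ 0.25220258 -0.57135407  0.23052533] [-3.14012276e+00  1.07017740e-04  4.15793034e-01]
```

View pics/scene0.png

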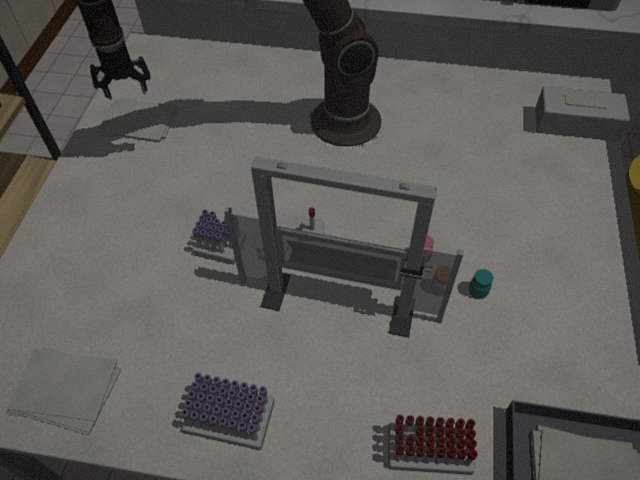

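View pics/top0.png

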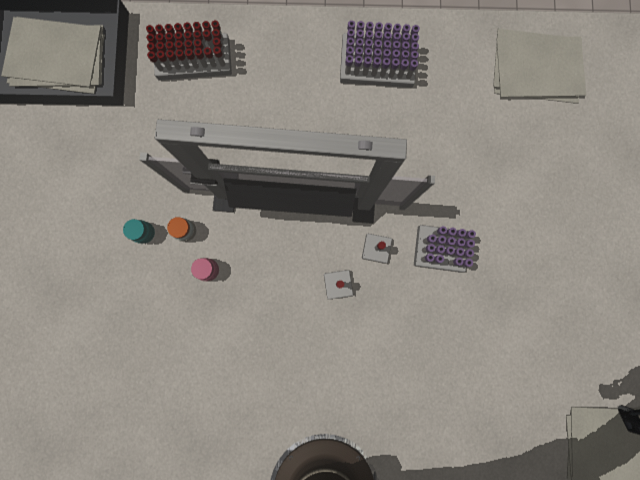

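Top view: the pot is the orange one at (178,228), with pink (203,269) and turquoise (135,230) look-alikes. There are tube stands at (378,248) and (340,284), and the one at (378,248) is farther right, so that is the one meant. The rack is at (447,248). The robot's fingertips are at the lower right. I'll enlarge the window.

```bash
python3 - <<'E'
import cv2
a=cv2.imread("pics/scene0.png")[150:350,190:490]; b=cv2.imread("pics/top0.png")[110:310,110:490]
import numpy as np
f=lambda x:np.clip(x.astype(float)*1.5,0,255).astype('uint8')
cv2.imwrite("pics/sc.png",f(cv2.resize(a,(800,533),interpolation=cv2.INTER_CUBIC)))
cv2.imwrite("pics/tc.png",f(cv2.resize(b,(798,420),interpolation=cv2.INTER_CUBIC)))
E
```

```text
(no output)
```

View pics/sc.png

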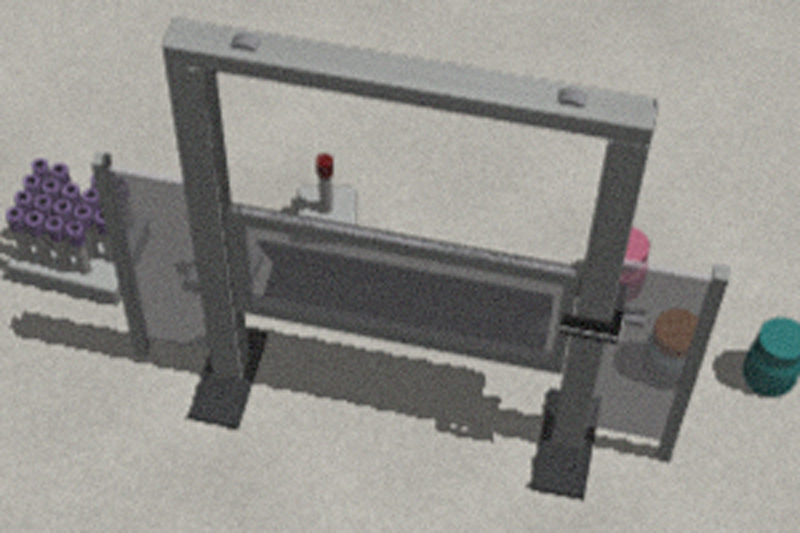

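View pics/tc.png

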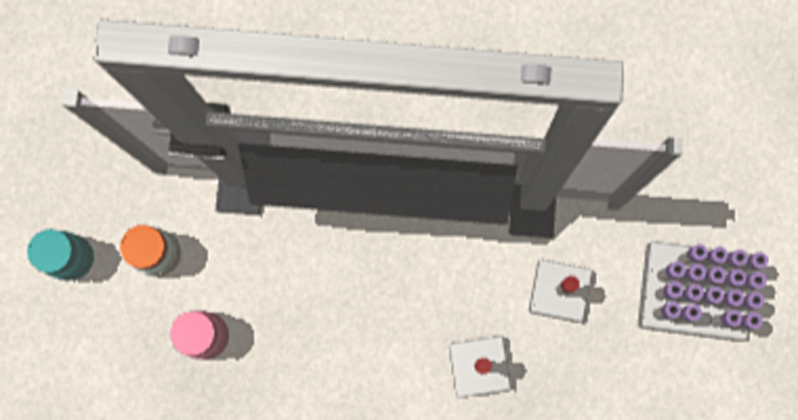

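The scene view sees the window from behind. The clip is on the left post at about crop (590,325), i.e. px (411,272), and the pot is the orange one seen through the pane. The top crop confirms the right-hand stand at crop (568,290). Next I get the window pose from the depth points.

```bash
cat > h.py <<'E'
import numpy as np,cv2
from plant import bot, kinematics, viewer, sensors
def cam(n): 
    p=viewer.camera_params(n); return p["mtx"],p["R"],p["t"]
def cloud(n,d):
    K,R,t=cam(n); v,u=np.mgrid[0:480,0:640]
    X=np.stack([(u-K[0,2])/K[0,0]*d,(v-K[1,2])/K[1,1]*d,d],-1)
    P=(X-t)@R; P[d<=0]=np.nan; return P
def proj(n,X):
    K,R,t=cam(n); c=(np.atleast_2d(X)@R.T+t)@K.T; return c[:,:2]/c[:,2:]
def ray(n,uv):
    K,R,t=cam(n); d=R.T@np.linalg.solve(K,[uv[0],uv[1],1.]); return -R.T@t,d
E
python3 - <<'E'
from h import *
for n in("scene","top"):
    P=cloud(n,np.load(f"pics/{n}0.npy"))
    m=(P[...,2]>0.27)&(P[...,2]<0.43)&(P[...,0]>.3)&(P[...,0]<.9)&(abs(P[...,1])<.35)
    Q=P[m]; print(n,len(Q))
    for y0,y1 in((-.35,0),(0,.35)):
        q=Q[(Q[:,1]>y0)&(Q[:,1]<y1)]; print(len(q),np.percentile(q,[2,50,98],axis=0).round(4).tolist() if len(q) else '')
    m=(P[...,2]>0.435)&(P[...,2]<0.55)&(P[...,0]>.3)&(P[...,0]<.9)&(abs(P[...,1])<.35)
    q=P[m]; print('bar',np.percentile(q,[1,50,99],axis=0).round(4).tolist())
    top=q[q[:,2]>np.percentile(q[:,2],60)-.012]; r=cv2.minAreaRect((top[:,:2]*1000).astype(np.float32)); print(r, np.median(top[:,2]))
    vs=np.median(P[...,2][(abs(P[...,2])<.02)]); print('table z',vs)
E
```

```text
scene 2206
1143 [[0.6377, -0.1807, 0.2717], [0.6606, -0.0894, 0.329], [0.665, -0.0715, 0.4254]]
1063 [[0.6694, 0.2268, 0.2715], [0.6826, 0.248, 0.3167], [0.6863, 0.3353, 0.4251]]
bar [[0.637, -0.0985, 0.4384], [0.6651, 0.0838, 0.4685], [0.6849, 0.2534, 0.4747]]
((659.2896728515625, 77.31037902832031), (359.33184814453125, 35.16814422607422), 86.35800170898438) 0.46912742374105654
table z 9.288687823278695e-05
top 1837
817 [[0.6299, -0.1803, 0.2718], [0.6326, -0.0909, 0.3129], [0.6535, -0.0708, 0.4261]]
1020 [[0.6516, 0.227, 0.2721], [0.6587, 0.2413, 0.3223], [0.679, 0.3364, 0.4258]]
bar [[0.631, -0.0976, 0.4431], [0.6538, 0.0793, 0.4692], [0.6789, 0.2539, 0.4743]]
((656.559814453125, 78.13874053955078), (359.77960205078125, 31.42542839050293), 86.32157135009766) 0.46929141842401095
table z -0.00033098350861934377
```

```bash
cat >> h.py <<'E'
YAW=np.radians(-3.66); O=np.array([.6577,.0777,0])
WR=np.array([[np.cos(YAW),-np.sin(YAW),0],[np.sin(YAW),np.cos(YAW),0],[0,0,1]])
toW=lambda P:(P-O)@WR
fromW=lambda Q:np.asarray(Q)@WR.T+O
E
python3 - <<'E'
from h import *
for n in("scene","top"):
    D=np.load(f"pics/{n}0.npy"); P=toW(cloud(n,D))
    # posts
    for s in(-1,1):
        m=(P[...,2]>.3)&(P[...,2]<.42)&(abs(P[...,0])<.04)&(abs(P[...,1]-s*.165)<.03)
        q=P[m];h=np.histogram(q[:,0],bins=np.arange(-.03,.031,.003))[0]; print(n,s,h, np.percentile(q[:,1],[3,97]).round(4))
P=toW(cloud("top",np.load("pics/top0.npy")))
im=cv2.imread("pics/top0.png")
for y in(-.08,0,.08):
    # walk down column
    u0=int(proj("top",fromW([-.05,y,.1]))[0,0]); print(y,u0)
    for v in range(150,222,1): print(v,im[v,u0].tolist(),P[v,u0].round(4).tolist()) if y==0 else 0
E
```

```text
scene -1 [  0   0   0   0   0   4  17  19  19  18  28  15  22  16 232 254  10   0
   0   0] [-0.1783 -0.1497]
scene 1 [  0   0   0   0   0   0   0   0   1   0   0   0   1   7 220 304  17   0
   0   0] [0.1504 0.1786]
top -1 [  0   0   0   0 309  18  12  16  10  14   9   8   4   7   0   0   0   0
   0   0] [-0.1775 -0.1495]
top 1 [  0   0   0   0 285  60  37  37  32  30  25  20  19  15   6   0   0   0
   0   0] [0.1498 0.1775]
-0.08 327
0 290
150 [60, 62, 63] [-0.0151, -0.0135, 0.4653]
151 [51, 53, 54] [-0.0161, -0.0135, 0.4639]
152 [62, 65, 67] [-0.0159, -0.0132, 0.4577]
153 [108, 114, 118] [-0.0156, -0.0128, 0.4513]
154 [144, 153, 158] [0.1058, 0.0196, 0.0017]
155 [141, 150, 154] [0.1044, 0.0197, -0.0024]
156 [136, 145, 150] [0.1007, 0.0192, 0.0022]
157 [139, 148, 153] [0.099, 0.0192, -0.0007]
158 [140, 149, 155] [0.0977, 0.0193, -0.0048]
159 [137, 146, 151] [0.0941, 0.0188, -0.0004]
160 [139, 146, 152] [0.0917, 0.0186, -0.0008]
161 [141, 150, 155] [0.0886, 0.0182, 0.0018]
162 [144, 152, 158] [0.0871, 0.0183, -0.0018]
163 [142, 151, 156] [0.0843, 0.018, -0.0007]
164 [140, 149, 154] 
[... 1806 characters left out ...]
481]
206 [42, 43, 44] [-0.0435, 0.0003, 0.1441]
207 [42, 43, 44] [-0.0442, 0.0006, 0.1357]
208 [43, 43, 45] [-0.0467, 0.0003, 0.1385]
209 [42, 43, 43] [-0.0488, 0.0001, 0.1382]
210 [40, 41, 43] [nan, nan, nan]
211 [42, 45, 45] [-0.0517, 0.0003, 0.1299]
212 [59, 63, 65] [-0.0525, 0.0007, 0.121]
213 [76, 80, 83] [-0.0359, 0.0083, -0.0042]
214 [74, 79, 82] [-0.0388, 0.0079, -0.0009]
215 [73, 78, 81] [-0.0412, 0.0077, -0.0008]
216 [76, 81, 83] [-0.0437, 0.0074, 0.0001]
217 [76, 80, 83] [-0.046, 0.0073, -0.0007]
218 [74, 78, 81] [-0.0484, 0.0071, -0.0004]
219 [74, 78, 80] [-0.0509, 0.0068, 0.0002]
220 [106, 112, 116] [-0.0531, 0.0067, -0.001]
221 [142, 151, 156] [-0.0561, 0.0062, 0.0038]
0.08 253
```

Window origin (0.6577, 0.0777), yaw −3.66°; the post faces come out at ±15 mm as they should. The sash's top rail is at z≈0.264 and the lip around 0.11–0.12. Next, the clip line.

```bash
python3 - <<'E'
from h import *
g=lambda x:np.clip(x.astype(float)*2,0,255).astype('uint8')
a=cv2.imread("pics/scene0.png")[255:290,385:435];b=cv2.imread("pics/top0.png")[150:190,180:230]
A=cv2.resize(g(a),(500,350),interpolation=0);B=cv2.resize(g(b),(500,400),interpolation=0)
c=np.zeros((760,500,3),'uint8');c[:350]=A;c[360:]=B;cv2.imwrite("pics/clip.png",cv2.resize(c,(394,600)))
for n in("scene","top"):
    P=toW(cloud(n,np.load(f"pics/{n}0.npy")))
    m=(abs(P[...,0])<.035)&(abs(P[...,1]-.165)<.03)&(P[...,2]>.14)&(P[...,2]<.28)&((abs(P[...,0])>.019)|(abs(P[...,1]-.165)>.019))
    im=cv2.imread(f"pics/{n}0.png")
    for v,u in np.argwhere(m): print(n,u,v,im[v,u].sum()//3,(P[v,u]*1000).round().tolist())
E
```

```text
scene 402 249 79 [-3.0, 136.0, 265.0]
scene 403 249 83 [-2.0, 138.0, 267.0]
scene 404 249 66 [-6.0, 141.0, 262.0]
scene 405 249 57 [-6.0, 143.0, 263.0]
scene 402 250 83 [-3.0, 137.0, 261.0]
scene 403 250 74 [-0.0, 139.0, 266.0]
scene 404 250 63 [-1.0, 141.0, 265.0]
scene 405 250 48 [-1.0, 143.0, 266.0]
scene 406 250 47 [-1.0, 145.0, 266.0]
scene 401 251 99 [0.0, 135.0, 261.0]
scene 402 251 92 [1.0, 137.0, 264.0]
scene 403 251 90 [-1.0, 139.0, 261.0]
scene 404 251 82 [1.0, 141.0, 264.0]
scene 405 251 72 [2.0, 143.0, 266.0]
scene 406 251 53 [1.0, 146.0, 265.0]
scene 401 252 74 [7.0, 135.0, 267.0]
scene 402 252 77 [6.0, 138.0, 267.0]
scene 403 252 77 [7.0, 140.0, 269.0]
scene 404 252 80 [6.0, 142.0, 268.0]
scene 405 252 75 [2.0, 144.0, 263.0]
scene 406 252 54 [4.0, 146.0, 266.0]
scene 425 252 61 [2.0, 185.0, 277.0]
scene 426 252 57 [2.0, 188.0, 278.0]
scene 427 252 55 [3.0, 190.0, 279.0]
scene 401 253 49 [8.0, 136.0, 264.0]
scene 402 253 58 [6.0, 138.0, 263.0]
scene 403 253 58 [6.0, 140.0, 263.0]
scene 404 253 68 [4.0, 142.0, 262.0]
scene 405 253 68 [6.0, 144.0, 264.0]
scene 425 253 57 
[... 26929 characters left out ...]
08 184 63 [-24.0, 158.0, 213.0]
top 209 184 62 [-25.0, 155.0, 217.0]
top 210 184 58 [-25.0, 152.0, 220.0]
top 211 184 71 [-24.0, 151.0, 218.0]
top 212 184 74 [-25.0, 148.0, 220.0]
top 213 184 87 [-25.0, 146.0, 222.0]
top 214 184 87 [-25.0, 144.0, 221.0]
top 215 184 86 [-24.0, 142.0, 220.0]
top 216 184 70 [-23.0, 142.0, 215.0]
top 217 184 46 [-22.0, 141.0, 209.0]
top 208 185 72 [-26.0, 157.0, 214.0]
top 209 185 73 [-26.0, 155.0, 214.0]
top 210 185 74 [-26.0, 153.0, 216.0]
top 211 185 90 [-26.0, 151.0, 216.0]
top 212 185 94 [-26.0, 149.0, 217.0]
top 213 185 111 [-26.0, 146.0, 218.0]
top 214 185 113 [-26.0, 145.0, 216.0]
top 215 185 112 [-27.0, 142.0, 222.0]
top 216 185 91 [-26.0, 141.0, 218.0]
```

View pics/clip.png

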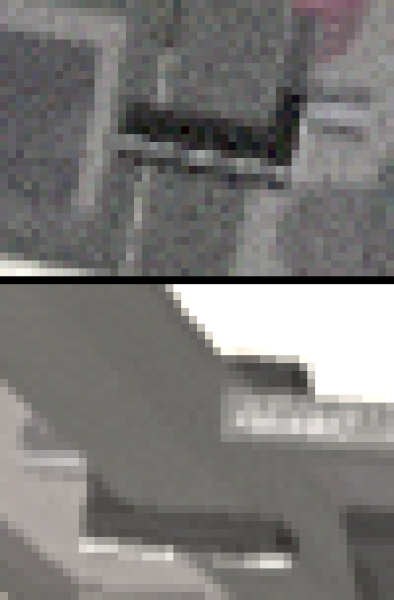

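Clip top is z≈0.2263 in both depth views, so the line is at ≈0.216. Next: refine the line by ray, locate the obstacles and test which tool tilts are reachable.

```bash
python3 - <<'E'
from h import *
from scipy.spatial.transform import Rotation as Ro
# line in scene, bright row centroid per column, back face x=.0245
im=cv2.imread("pics/scene0.png").astype(float).mean(2); z=[]
for u in range(403,420):
    v0=proj("scene",fromW([.0245,.165+(u-411)*.0021,.216]))[0,1]; r=int(round(v0)); 
    w=np.clip(im[r-2:r+4,u]-25,0,None); v=(w*np.arange(r-2,r+4)).sum()/w.sum()
    o,d=ray("scene",(u,v)); o=toW(o);d=d@WR; z.append((o+d*(.0245-o[0])/d[0])[2])
print("line z scene",np.median(z),np.std(z))
for n in("scene","top"):
    P=toW(cloud(n,np.load(f"pics/{n}0.npy")))
    m=(abs(P[...,1]-.165)<.022)&(((P[...,0]>.017)&(P[...,0]<.022))|((P[...,0]<-.018)&(P[...,0]>-.022)))&(abs(P[...,2]-.2263)<.006)
    print(n,"cliptop",np.median(P[m][:,2]),m.sum())
    m=(abs(P[...,0])<.004)&(abs(P[...,1])<.13)&(abs(P[...,2]-.263)<.008); print("rail top",np.median(P[m][:,2]),m.sum())
P=cloud("top",np.load("pics/top0.npy"))
for nm,u,v in(("pot",178,228),("pink",203,269),("turq",135,230),("standR tube",381,245),("stand2 tube",341,284),("rack",447,248)):
    p=P[v,u]; print(nm,p.round(3),toW(p).round(3))
np.random.seed(0)
for T in(-20,0,15,30,45):
  for s in(1,-1):
    t=np.radians(T); zt=WR@[np.cos(t),0,np.sin(t)]; y=WR@[0,s,0]; x=np.cross(y,zt); R=Ro.from_matrix(np.c_[x,y,zt]); rpy=R.as_euler('xyz')
    print(T,s,rpy.round(3),[None if (q:=kinematics.inverse_kinematics(fromW([-.03,0,h]),rpy)) is None else np.round(q,2).tolist() for h in(.08,.1,.21)])
E
```

```text
line z scene 0.21230940370113105 0.0011887650061996322
scene cliptop 0.22620254900763767 40
rail top 0.263984158897283 360
top cliptop 0.22574767066850498 71
rail top 0.26360747092282205 589
pot [0.575 0.331 0.067] [-0.099  0.248  0.067]
pink [0.485 0.273 0.066] [-0.185  0.184  0.066]
turq [0.569 0.425 0.067] [-0.11   0.341  0.067]
standR tube [ 0.539 -0.114  0.1  ] [-0.106 -0.199  0.1  ]
stand2 tube [ 0.455 -0.028  0.102] [-0.196 -0.119  0.102]
rack [ 0.535 -0.258  0.095] [-0.101 -0.343  0.095]
-20 1 [3.142 1.222 3.078] [[-0.28, 0.83, -0.22, 2.48, 2.62, 1.44, -1.51], [-0.11, 0.8, -0.43, 2.48, 2.6, 1.45, -1.35], [0.52, 0.81, -1.24, 2.46, 2.43, 1.45, -0.75]]
-20 -1 [ 3.142 -1.222 -0.064] [[-0.28, 0.83, -0.22, 2.48, 2.62, 1.44, 1.63], [-0.11, 0.8, -0.43, 2.48, 2.6, 1.45, 1.79], [0.39, 0.66, -1.04, 2.46, 2.43, 1.33, 2.22]]
0 1 [0.064 1.571 0.   ] [[-0.91, 1.3, 0.39, 2.44, 2.35, 1.69, -2.24], [-1.09, 1.38, 0.59, 2.47, 2.34, 1.52, -2.42], [-0.32, 0.81, -0.22, 2.53, 2.59, 1.81, -1.53]]
0 -1 [ 3.078 -1.571  0.   ] [[-1.12, 1.44, 0.59, 2.45, 2.3, 1.51, 0.68], [-1.09, 1.38, 0.59, 2.47, 2.34, 
[... 473 characters left out ...]
 0.58, 2.14, 1.74, 1.69, -2.49], [-1.04, 1.49, 0.59, 2.31, 1.93, 1.83, -2.44]]
30 -1 [ 0.    -1.047  3.078] [[-1.16, 1.81, 0.58, 2.1, 1.7, 1.67, 0.66], [-1.14, 1.77, 0.58, 2.14, 1.74, 1.69, 0.66], [-1.04, 1.49, 0.59, 2.31, 1.93, 1.83, 0.7]]
45 1 [ 0.     0.785 -0.064] [[-1.18, 1.98, 0.68, 1.89, 1.45, 1.69, -2.41], [-1.11, 1.89, 0.64, 1.92, 1.53, 1.79, -2.43], [-1.19, 1.81, 0.79, 2.12, 1.59, 1.63, -2.5]]
45 -1 [ 0.    -0.785  3.078] [[-1.12, 1.93, 0.64, 1.88, 1.5, 1.78, 0.73], [-1.11, 1.89, 0.64, 1.92, 1.53, 1.79, 0.71], [-1.19, 1.81, 0.79, 2.12, 1.59, 1.63, 0.64]]<sys>:0: UserWarning: Gimbal lock detected. Setting third angle to zero since it is not possible to uniquely determine all angles.
```

```bash
python3 - <<'E'
from h import *
im=cv2.imread("pics/scene0.png").astype(float).mean(2)
P=toW(cloud("scene",np.load("pics/scene0.npy")))
for y in(-.06,.0,.06):
    for x,z in((-.015,.47),(.015,.47),(.015,.45)): print(y,x,z,proj("scene",fromW([x,y,z]))[0].round(2))
    u,v=proj("scene",fromW([.015,y,.46]))[0]; u=int(round(u)); v=int(round(v))
    for r in range(v-13,v+9): print(r,u,im[r,u].round(),(P[r,u]*1000).round().tolist())
E
```

```text
-0.06 -0.015 0.47 [313.48 164.91]
-0.06 0.015 0.47 [309.77 176.15]
-0.06 0.015 0.45 [310.02 183.1 ]
167 310 102.0 [-8.0, -65.0, 470.0]
168 310 100.0 [-8.0, -65.0, 468.0]
169 310 103.0 [-5.0, -64.0, 468.0]
170 310 103.0 [-2.0, -64.0, 469.0]
171 310 104.0 [0.0, -63.0, 468.0]
172 310 104.0 [4.0, -62.0, 470.0]
173 310 102.0 [7.0, -62.0, 470.0]
174 310 105.0 [10.0, -61.0, 471.0]
175 310 108.0 [13.0, -60.0, 471.0]
176 310 112.0 [14.0, -60.0, 470.0]
177 310 82.0 [15.0, -60.0, 468.0]
178 310 54.0 [15.0, -60.0, 465.0]
179 310 49.0 [15.0, -60.0, 462.0]
180 310 49.0 [14.0, -60.0, 458.0]
181 310 51.0 [15.0, -60.0, 456.0]
182 310 48.0 [16.0, -60.0, 454.0]
183 310 83.0 [-368.0, -166.0, 1.0]
184 310 110.0 [-367.0, -166.0, -3.0]
185 310 127.0 [-359.0, -164.0, 2.0]
186 310 120.0 [-355.0, -163.0, 3.0]
187 310 118.0 [-356.0, -163.0, -3.0]
188 310 121.0 [-350.0, -162.0, 0.0]
0.0 -0.015 0.47 [343.67 169.97]
0.0 0.015 0.47 [340.37 181.38]
0.0 0.015 0.45 [340.19 188.3 ]
172 340 100.0 [-10.0, -6.0, 469.0]
173 340 104.0 [-5.0, -5.0, 471.0]
174 340 102.0 [-2.0, -5.0, 471.0]
175 340 106.0 [1.0, -4.0, 472.0]
17
[... 740 characters left out ...]
 103.0 [-11.0, 55.0, 465.0]
179 371 110.0 [-4.0, 56.0, 470.0]
180 371 108.0 [-3.0, 56.0, 468.0]
181 371 107.0 [-1.0, 56.0, 468.0]
182 371 107.0 [3.0, 57.0, 469.0]
183 371 105.0 [6.0, 57.0, 469.0]
184 371 111.0 [8.0, 58.0, 469.0]
185 371 112.0 [10.0, 58.0, 469.0]
186 371 108.0 [13.0, 59.0, 470.0]
187 371 101.0 [15.0, 59.0, 469.0]
188 371 70.0 [16.0, 59.0, 467.0]
189 371 56.0 [17.0, 60.0, 465.0]
190 371 49.0 [16.0, 60.0, 461.0]
191 371 48.0 [13.0, 60.0, 456.0]
192 371 50.0 [17.0, 60.0, 457.0]
193 371 61.0 [16.0, 60.0, 453.0]
194 371 100.0 [-370.0, 16.0, -3.0]
195 371 118.0 [-362.0, 17.0, 1.0]
196 371 113.0 [-363.0, 17.0, -4.0]
197 371 119.0 [-355.0, 18.0, 0.0]
198 371 119.0 [-351.0, 19.0, 1.0]
```

```bash
python3 - <<'E'
from h import *
im=cv2.imread("pics/scene0.png").astype(float).mean(2)
acc=np.zeros(17);zs=np.arange(.190,.2381,.003)
from scipy.ndimage import map_coordinates as mc
zz=np.arange(.196,.2361,.001); prof=np.zeros(len(zz)); n=0
for y in np.arange(.151,.1785,.001):
    uv=proj("scene",np.array([fromW([.0243,y,z]) for z in zz])); prof+=mc(im,[uv[:,1],uv[:,0]],order=1); n+=1
for z,p in zip(zz,prof/n): print(round(z,3),round(p,1))
im=cv2.imread("pics/top0.png").astype(float).mean(2)
E
```

```text
0.196 49.6
0.197 49.6
0.198 49.6
0.199 49.0
0.2 47.9
0.201 46.1
0.202 43.8
0.203 41.4
0.204 38.5
0.205 35.4
0.206 32.7
0.207 31.1
0.208 32.5
0.209 37.0
0.21 42.8
0.211 48.6
0.212 53.1
0.213 56.0
0.214 57.8
0.215 57.8
0.216 54.1
0.217 46.9
0.218 38.1
0.219 29.8
0.22 24.1
0.221 20.8
0.222 18.8
0.223 17.3
0.224 16.3
0.225 16.3
0.226 17.1
0.227 18.3
0.228 19.6
0.229 20.9
0.23 22.3
0.231 23.8
0.232 26.2
0.233 29.7
0.234 33.4
0.235 37.4
0.236 41.0
```

The line comes out at ≈0.2145 from the scene ray, against ≈0.216 from depth; I'll use 0.215. The hand has to come in low and roughly horizontal, so I need to know where the elbow goes. I'll fit a link model to IK pairs, which costs no robot time.

```bash
cat > fit.py <<'E'
from h import *
from scipy.spatial.transform import Rotation as Ro
from scipy.optimize import least_squares
import itertools
rng=np.random.default_rng(1)
Q=[sensors.current_joint_pos()];X=[sensors.current_eef_pos()];RR=[Ro.from_euler('xyz',sensors.current_ee_rot()).as_matrix()]
t0=sensors.current_clock()
while len(Q)<70:
    p=[rng.uniform(.3,.7),rng.uniform(-.5,.5),rng.uniform(.1,.5)]; e=[np.pi+rng.normal()*.5,rng.normal()*.6,rng.uniform(-2,2)]
    q=kinematics.inverse_kinematics(p,e)
    if q is not None: Q.append(q);X.append(p);RR.append(Ro.from_euler('xyz',e).as_matrix())
print(sensors.current_clock()-t0)
Q=np.array(Q);X=np.array(X);RR=np.array(RR)
np.savez("ik.npz",Q=Q,X=X,RR=RR)
E
python3 fit.py
cat > fk.py <<'E'
import numpy as np
def rz(a):
    c,s=np.cos(a),np.sin(a);z=np.zeros_like(a);o=z+1;return np.stack([np.stack([c,-s,z],-1),np.stack([s,c,z],-1),np.stack([z,z,o],-1)],-2)
def ry(a):
    c,s=np.cos(a),np.sin(a);z=np.zeros_like(a);o=z+1;return np.stack([np.stack([c,z,s],-1),np.stack([z,o,z],-1),np.stack([-s,z,c],-1)],-2)
F=[rz,ry,rz,ry,rz,ry,rz]
def fk(Q,p,S,pts=False):
    o=p[:7]; L=p[7:7+24].reshape(8,3); n=len(Q); R=np.tile(np.eye(3),(n,1,1)); x=np.zeros((n,3))+L[0]*[0,0,1]; P=[x]
    for i in range(7):
        R=R@F[i](S[i]*Q[:,i]+o[i]); x=x+R@L[i+1]; P.append(x)
    return (x,R,P) if pts else (x,R)
E
cat > fit2.py <<'E'
from fk import *
from scipy.optimize import least_squares
import itertools
D=np.load("ik.npz");Q,X,RR=D["Q"],D["X"],D["RR"]
best=None; rng=np.random.default_rng(0)
import sys
# orientation only first: signs and offsets
res=[]
for S in itertools.product((1,-1),repeat=7):
  if S[1]==-1 : continue
  for k in range(3):
    f=lambda o:(fkR(Q,o,S)-RR).ravel()
    def fkR(Q,o,S):
        R=F[0](S[0]*Q[:,0]+o[0])
        for i in range(1,7): R=R@F[i](S[i]*Q[:,i]+o[i])
        return R
    o0=rng.choice([0,np.pi/2,-np.pi/2,np.pi],7) if k else np.zeros(7)
    r=least_squares(f,o0,max_nfev=30); res.append((r.cost,S,r.x))
res.sort(key=lambda a:a[0]); 
for a in res[:4]: print(a[0],a[1],a[2].round(3))
c,S,o=res[0]
g=lambda l:(fk(Q,np.r_[o,l],S)[0]-X).ravel()
r=least_squares(g,np.ones(24)*.1); print(r.cost); 
# regularised (gauge) small
r=least_squares(lambda l:np.r_[g(l),1e-5*l],r.x); print(r.cost,r.x.reshape(8,3).round(4))
np.savez("model.npz",p=np.r_[o,r.x],S=np.array(S))
E
python3 fit2.py
```

```text
0.0
1.459729416290649e-20 (-1, 1, 1, -1, 1, 1, -1) [ 0.     3.142 -3.142  0.     3.142 -3.142  1.571]
1.459729621576927e-20 (-1, 1, 1, 1, 1, -1, -1) [ 0.    -3.142 -0.     6.283  3.142  3.142 -1.571]
1.4597309363945688e-20 (-1, 1, -1, 1, -1, 1, -1) [ 0.     0.     0.    -0.     0.    -0.     1.571]
1.45973111004327e-20 (-1, 1, 1, -1, -1, 1, -1) [ 0.     3.142  3.142 -3.142 -3.142 -0.     1.571]
4.876639427944613e-20
7.329300856061266e-11 [[ 1.000e-01 -3.913e-01 -5.470e-01]
 [-0.000e+00  6.400e-03  8.310e-01]
 [ 0.000e+00 -3.560e-02 -2.489e-01]
 [-0.000e+00  4.050e-02 -2.847e-01]
 [ 0.000e+00 -2.170e-02 -2.568e-01]
 [-0.000e+00  4.000e-04 -1.957e-01]
 [-0.000e+00 -8.000e-04  1.965e-01]
 [-0.000e+00 -0.000e+00  1.540e-01]]
```

The fit is exact: shoulder at z 0.284, upper arm 0.534, forearm 0.4525, wrist to TCP 0.3505. An approach yawed from the left keeps the wrist in reach and clear of the pots and stands. I'll check candidate poses.

```bash
cat >> h.py <<'E'
from scipy.spatial.transform import Rotation as Ro
def tool(psi,T,s=1):
    p,t=np.radians(psi),np.radians(T); z=np.array([np.cos(p)*np.cos(t),np.sin(p)*np.cos(t),np.sin(t)]); y=s*np.array([-np.sin(p),np.cos(p),0]); x=np.cross(y,z)
    return z,Ro.from_matrix(np.c_[x,y,z]).as_euler('xyz')
LO=np.array([-2.95,-.29,-1.47,.14,-1.03,.13,-2.86]);HI=np.array([2.95,1.99,1.44,2.54,4.17,1.85,2.86])
def elbow(q):  # az=-q1
    return np.array([.534*np.sin(q[1])*np.cos(q[0]),-.534*np.sin(q[1])*np.sin(q[0]),.284+.534*np.cos(q[1])])
E
python3 - <<'E'
from h import *
for psi in(-15,-25,-35):
  for s in(1,-1):
    z,e=tool(psi,-3,s); C=fromW([-.028,.0,.09])
    for nm,p in(("pre_hi",C-.12*z+[0,0,.16]),("pre_lo",C-.09*z),("in",C),("end",C+[0,0,.115])):
        q=kinematics.inverse_kinematics(p,e)
        if q is None: print(psi,s,nm,None);continue
        print(psi,s,nm,np.round(q,2),"marg",np.round(np.minimum(q-LO,HI-q).min(),2),"elb",elbow(q).round(2),"W",(p-.3505*z).round(2))
E
```

```text
-15 1 pre_hi None
-15 1 pre_lo [-0.91  1.12 -0.01  2.49  1.94  1.7  -1.99] marg 0.05 elb [0.29 0.38 0.52] W [0.2  0.19 0.11]
-15 1 in [-1.04  1.17  0.39  2.39  2.14  1.39 -2.08] marg 0.15 elb [0.25 0.42 0.49] W [0.29 0.17 0.11]
-15 1 end [-0.83  0.77  0.19  2.47  2.2   1.46 -1.72] marg 0.07 elb [0.25 0.27 0.67] W [0.29 0.17 0.22]
-15 -1 pre_hi None
-15 -1 pre_lo [-0.91  1.12 -0.01  2.49  1.94  1.7   1.15] marg 0.05 elb [0.29 0.38 0.52] W [0.2  0.19 0.11]
-15 -1 in [-1.04  1.17  0.39  2.39  2.14  1.39  1.06] marg 0.15 elb [0.25 0.42 0.49] W [0.29 0.17 0.11]
-15 -1 end [-0.83  0.77  0.19  2.47  2.2   1.46  1.42] marg 0.07 elb [0.25 0.27 0.67] W [0.29 0.17 0.22]
-25 1 pre_hi [-0.72  0.63 -0.42  2.43  1.66  1.75 -1.43] marg 0.1 elb [0.24 0.21 0.72] W [0.2  0.28 0.27]
-25 1 pre_lo [-0.79  1.05 -0.22  2.34  1.77  1.75 -1.76] marg 0.1 elb [0.33 0.33 0.55] W [0.23 0.27 0.11]
-25 1 in [-0.47  1.06 -0.31  2.26  2.06  1.83 -1.58] marg 0.02 elb [0.41 0.21 0.54] W [0.31 0.23 0.11]
-25 1 end [-0.74  0.75 -0.01  2.35  1.95  1.51 -1.52] marg 0.19 elb [0.27 0.25 0.68] W [0.31 0.23 0.22]
-25 -1 pre_hi
[... 555 characters left out ...]
 1.6   1.71 -1.62] marg 0.14 elb [0.31 0.33 0.56] W [0.27 0.33 0.11]
-35 1 in [-0.6   1.04 -0.22  2.14  1.81  1.71 -1.55] marg 0.14 elb [0.38 0.26 0.56] W [0.34 0.28 0.11]
-35 1 end [-0.61  0.77 -0.22  2.21  1.77  1.63 -1.37] marg 0.22 elb [0.3  0.21 0.67] W [0.34 0.28 0.22]
-35 -1 pre_hi [-0.72  0.67 -0.43  2.25  1.52  1.8   1.82] marg 0.05 elb [0.25 0.22 0.7 ] W [0.24 0.35 0.27]
-35 -1 pre_lo [-0.81  1.03 -0.22  2.18  1.6   1.71  1.53] marg 0.14 elb [0.31 0.33 0.56] W [0.27 0.33 0.11]
-35 -1 in [-0.6   1.04 -0.22  2.14  1.81  1.71  1.59] marg 0.14 elb [0.38 0.26 0.56] W [0.34 0.28 0.11]
-35 -1 end [-0.61  0.77 -0.22  2.21  1.77  1.63  1.77] marg 0.22 elb [0.3  0.21 0.67] W [0.34 0.28 0.22]
```

```bash
cat >> h.py <<'E'
def links(q):
    S=[-1,1,-1,1,-1,1,-1]; R=np.eye(3); x=np.array([0,0,.284]); P=[x]
    for i,l in enumerate([0,0,.534,0,.4525,0,.3505]):
        pass
    ax='zyzyzyz'; L=[0,.534,0,.4525,0,.3505,0]
    for i in range(7):
        R=R@Ro.from_euler(ax[i],S[i]*q[i]).as_matrix(); x=x+R@[0,0,L[i]]
        if L[i]: P.append(x)
    return np.array(P),R
E
python3 - <<'E'
from h import *
q0=np.array(sensors.current_joint_pos()); print(links(q0)[0].round(3))
z,e=tool(-25,-3,-1); C=fromW([-.028,0,.09]); 
qa=np.array(kinematics.inverse_kinematics(C-.12*z+[0,0,.16],e)); ql=np.array(kinematics.inverse_kinematics(C-.09*z,e)); print(qa,links(qa)[0].round(3))
def show(a,b):
    for s in np.linspace(0,1,11): 
        P=links(a+(b-a)*s)[0]; print(round(s,1),P[1].round(2),P[2].round(2),P[3].round(2))
show(q0,qa)
m=q0.copy(); m[0]=-.1;m[1]=.1;m[3]=2.0;m[5]=1.1
print('via');show(q0,m);show(m,qa)
E
```

```text
[[ 0.     0.     0.284]
 [ 0.099 -0.189  0.773]
 [ 0.295 -0.549  0.581]
 [ 0.295 -0.549  0.231]]
[-0.71708066  0.63147687 -0.424832    2.43040864  1.66267729  1.75376656
  1.71266508] [[0.    0.    0.284]
 [0.238 0.207 0.715]
 [0.169 0.309 0.279]
 [0.486 0.161 0.261]]
0.0 [ 0.1  -0.19  0.77] [ 0.3  -0.55  0.58] [ 0.29 -0.55  0.23]
0.1 [ 0.14 -0.18  0.77] [ 0.4  -0.47  0.53] [ 0.32 -0.46  0.19]
0.2 [ 0.18 -0.16  0.76] [ 0.47 -0.36  0.49] [ 0.33 -0.38  0.17]
0.3 [ 0.21 -0.13  0.76] [ 0.52 -0.25  0.45] [ 0.33 -0.32  0.16]
0.4 [ 0.24 -0.09  0.75] [ 0.54 -0.12  0.41] [ 0.34 -0.28  0.17]
0.5 [ 0.26 -0.05  0.75] [ 0.52 -0.01  0.38] [ 0.36 -0.25  0.18]
0.6 [ 0.28 -0.    0.74] [0.48 0.1  0.35] [ 0.39 -0.2   0.2 ]
0.7 [0.28 0.05 0.73] [0.42 0.19 0.33] [ 0.44 -0.15  0.22]
0.8 [0.28 0.1  0.73] [0.34 0.25 0.31] [ 0.47 -0.07  0.24]
0.9 [0.26 0.16 0.72] [0.26 0.29 0.29] [0.5  0.04 0.25]
1.0 [0.24 0.21 0.72] [0.17 0.31 0.28] [0.49 0.16 0.26]
via
0.0 [ 0.1  -0.19  0.77] [ 0.3  -0.55  0.58] [ 0.29 -0.55  0.23]
0.1 [ 0.11 -0.16  0.78] [ 0.35 -0.5   0.58] [ 0.35 -0.49  0.23]
0.2 [ 0.12 -0.14  0.79] [ 0.
[... 458 characters left out ...]
0.59] [ 0.44 -0.    0.24]
1.0 [0.05 0.01 0.82] [0.44 0.05 0.59] [0.42 0.05 0.24]
0.0 [0.05 0.01 0.82] [0.44 0.05 0.59] [0.42 0.05 0.24]
0.1 [0.08 0.01 0.81] [0.44 0.09 0.55] [0.38 0.03 0.21]
0.2 [0.11 0.02 0.81] [0.43 0.14 0.51] [0.35 0.   0.19]
0.3 [0.13 0.04 0.8 ] [0.41 0.17 0.47] [ 0.34 -0.03  0.19]
0.4 [0.15 0.06 0.79] [0.39 0.21 0.44] [ 0.34 -0.05  0.2 ]
0.5 [0.18 0.08 0.78] [0.36 0.24 0.4 ] [ 0.36 -0.06  0.22]
0.6 [0.19 0.1  0.77] [0.32 0.27 0.37] [ 0.39 -0.05  0.23]
0.7 [0.21 0.12 0.76] [0.29 0.29 0.34] [ 0.42 -0.02  0.25]
0.8 [0.22 0.15 0.75] [0.25 0.3  0.32] [0.46 0.02 0.26]
0.9 [0.23 0.18 0.73] [0.21 0.31 0.3 ] [0.48 0.09 0.26]
1.0 [0.24 0.21 0.72] [0.17 0.31 0.28] [0.49 0.16 0.26]
```

```bash
python3 - <<'E'
from h import *
q0=np.array(sensors.current_joint_pos()); 
z,e=tool(-25,-3,-1); C=fromW([-.028,0,.09]); 
qa=np.array(kinematics.inverse_kinematics(C-.12*z+[0,0,.16],e))
bot.gripper_to(0.0,effort=40)
m=q0.copy(); m[0]=-.1;m[1]=.1;m[3]=2.0;m[5]=1.1
bot.move_joints(m); print(sensors.current_clock(),sensors.current_eef_pos())
bot.move_joints(qa); print(sensors.current_clock(),sensors.current_eef_pos(),sensors.current_ee_rot(),sensors.current_grip_width(),sensors.current_force())
for n in("scene","top"):
    im,d=viewer.get_image(n); cv2.imwrite(f"pics/{n}1.png",im[:,:,::-1])
a=np.vstack([cv2.imread("pics/scene1.png")[60:360,120:520],cv2.imread("pics/top1.png")[80:380,100:500]]); cv2.imwrite("pics/pre.png",a)
E
```

```text
3.0 [ 0.4262584  -0.00298924  0.23663815]
4.575 [0.52134495 0.12904765 0.25645227] [-3.11471933 -1.51856665 -0.46616779] -6.152203694848196e-05 [-0.0632613  -0.00881836  0.81206155]
```

View pics/pre.png

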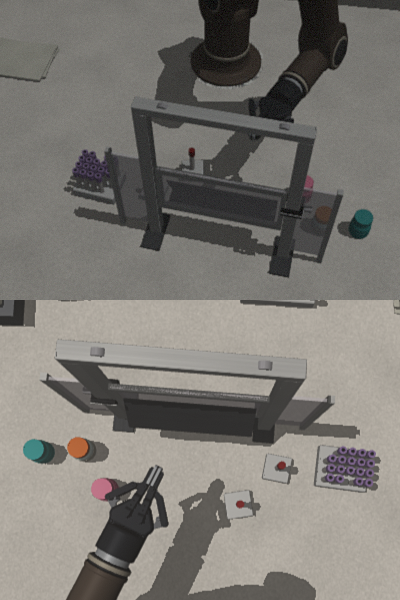

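The hand is clear of everything, but its knuckles stick out on the pink pot's side. I'll use yaw −22° with contact 20 mm right of centre, which leaves ~5 cm to both the pink pot and the near stand.

```bash
python3 - <<'E'
from h import *
z,e=tool(-22,-3,-1); C=fromW([-.028,-.02,.088])
for nm,p in(("hi",C-.06*z+[0,0,.165]),("lo",C-.06*z),("in",C),("end",C+[0,0,.12])):
    q=kinematics.inverse_kinematics(p,e); print(nm,None if q is None else (np.round(q,2),np.minimum(q-LO,HI-q).min().round(2)))
hi=C-.055*z; hi[2]=.25
bot.reach(hi,e); print(sensors.current_eef_pos(),sensors.current_clock())
lo=C-.055*z; lo[2]=C[2]
print(bot.servo_line(lo,v=.12,stop_force=8), sensors.current_eef_pos(),sensors.current_clock(),sensors.current_force())
for n in("scene","top"):
    im,d=viewer.get_image(n); cv2.imwrite(f"pics/{n}2.png",im[:,:,::-1])
a=np.vstack([cv2.imread("pics/scene2.png")[60:360,120:520],cv2.imread("pics/top2.png")[80:380,100:500]]); cv2.imwrite("pics/lo.png",a)
E
```

```text
hi (array([-0.57,  0.61, -0.33,  2.47,  1.92,  1.67,  1.71]), np.float64(0.07))
lo (array([-0.66,  1.08, -0.2 ,  2.38,  1.95,  1.8 ,  1.35]), np.float64(0.05))
in (array([-0.57,  1.06, -0.14,  2.32,  2.1 ,  1.74,  1.43]), np.float64(0.11))
end (array([-0.5 ,  0.74, -0.23,  2.4 ,  2.09,  1.65,  1.66]), np.float64(0.14))
[0.57783383 0.07754517 0.25052119] 5.075
False [0.57762193 0.08013083 0.08864123] 6.575 [ 1.30238771 -0.54161311 -0.49973407]
```

View pics/lo.png

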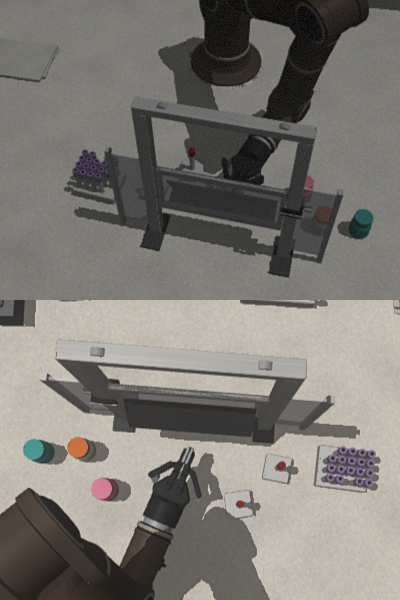

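Tips are just in front of the lip and below it, with nothing touched. Slide in, then rise in small steps while watching the force.

```bash
python3 - <<'E'
from h import *
z,e=tool(-22,-3,-1); C=fromW([-.028,-.02,.088])
print(bot.servo_line(C,v=.08,stop_force=6), sensors.current_eef_pos(),sensors.current_clock(),np.round(sensors.current_force(),2))
for h in np.arange(.091,.1131,.002):
    p=C.copy(); p[2]=h; bot.servo_line(p,v=.02); x=sensors.current_eef_pos(); f=np.array(sensors.current_force()); print(round(h,3),np.round(x,4),f.round(2),sensors.current_clock())
    if f[2]<-2.5: break
im,d=viewer.get_image("top"); cv2.imwrite("pics/top3.png",im[:,:,::-1])
P=toW(cloud("top",d)); m=(abs(P[...,0])<.004)&(abs(P[...,1])<.13)&(abs(P[...,2]-.267)<.013); print("rail top",np.median(P[m][:,2]),m.sum())
E
```

```text
False [0.62820978 0.05968445 0.08789562] 7.5083 [ 0.24  0.45 -0.48]
0.091 [0.6283 0.0599 0.0911] [ 0.18 -0.48  0.1 ] 7.8083
0.093 [0.6285 0.0596 0.0931] [ 0.22 -0.19  0.52] 8.0583
0.095 [0.6285 0.0595 0.0951] [-0.11 -0.92 -0.05] 8.3083
0.097 [0.6285 0.0595 0.0971] [ 1.1  -0.36 -0.37] 8.5583
0.099 [0.6285 0.0595 0.0992] [ 1.26 -0.73  0.46] 8.8083
0.101 [0.6285 0.0595 0.1011] [-0.04 -1.12 -0.11] 9.0583
0.103 [0.6284 0.0595 0.1028] [ 0.95  0.49 -1.05] 9.3083
0.105 [0.6284 0.0596 0.1048] [ 0.45 -0.7  -3.11] 9.5583
rail top 0.26634327028081994 609
```

```bash
python3 - <<'E'
from h import *
x0=fromW([-.028,-.02,0])
for h,v in((.15,.05),(.196,.05),(.203,.02)):
    p=np.array([x0[0],x0[1],h]); bot.servo_line(p,v=v); x=sensors.current_eef_pos(); print(h,np.round(x,4),np.round(sensors.current_ee_rot(),3),np.round(sensors.current_force(),2),sensors.current_clock())
for n in("scene","top"):
    im,d=viewer.get_image(n); cv2.imwrite(f"pics/{n}4.png",im[:,:,::-1]);np.save(f"pics/{n}4.npy",d)
    P=toW(cloud(n,d)); m=(abs(P[...,0])<.004)&(abs(P[...,1])<.13)&(abs(P[...,2]-.363)<.013); print(n,"rail top",np.median(P[m][:,2]),m.sum())
    m=(abs(P[...,1]-.165)<.022)&(((P[...,0]>.017)&(P[...,0]<.022))|((P[...,0]<-.018)&(P[...,0]>-.022)))&(abs(P[...,2]-.2263)<.006)
    print(n,"cliptop",np.median(P[m][:,2]),m.sum())
g=lambda x:np.clip(x.astype(float)*1.7,0,255).astype('uint8')
cv2.imwrite("pics/s4.png",g(cv2.resize(cv2.imread("pics/scene4.png")[150:350,220:480],(780,600),interpolation=2)))
E
```

```text
0.15 [0.6287 0.0594 0.1506] [-3.136 -1.52  -0.39 ] [ 0.45 -0.77  0.02] 10.6583
0.196 [0.6285 0.0596 0.1965] [-3.138 -1.52  -0.388] [-0.21  0.71  0.15] 11.725
0.203 [0.6285 0.0596 0.2031] [-3.138 -1.519 -0.387] [ 0.06  0.84 -2.59] 12.225
scene rail top 0.36476819881714734 387
scene cliptop 0.22582269785039405 33
top rail top 0.36446457137967464 755
top cliptop 0.22575148166376177 47
```

View pics/s4.png

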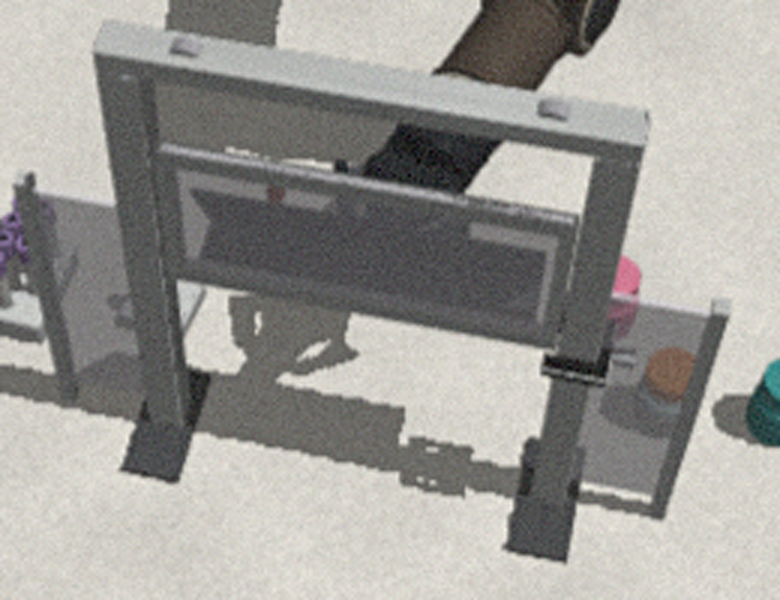

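View pics/top4.png

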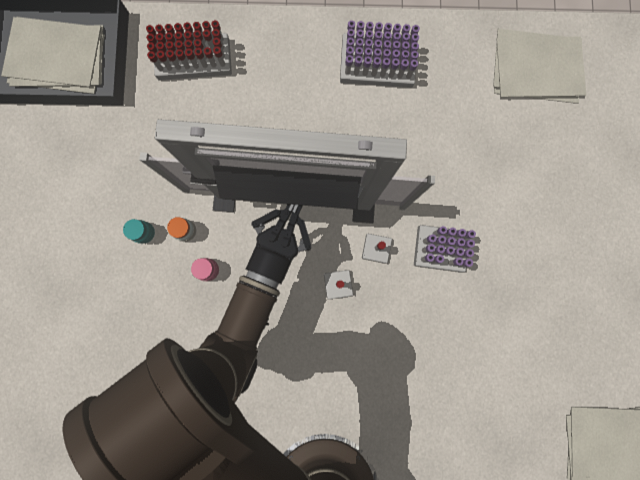

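The rail has risen to 0.3646, so the lip is ≈0.2147, against 0.2145–0.216 for the line. As an independent check, I'll ray-cast the sash's lower rear edge in the same image as the line.

```bash
python3 - <<'E'
from h import *
from scipy.ndimage import map_coordinates as mc
for k in(0,4):
    im=cv2.imread(f"pics/scene{k}.png").astype(float).mean(2); D=np.load(f"pics/scene{k}.npy"); P=toW(cloud("scene",D))
    zc=.1142 if k==0 else .2147
    m=(abs(P[...,1])<.12)&(abs(P[...,2]-zc-.01)<.008)&(abs(P[...,0])<.03); print("rear face x",np.percentile(P[m][:,0],[10,50,90]),m.sum())
    xr=np.median(P[m][:,0])
    zz=np.arange(zc-.012,zc+.0121,.001); pr=0;n=0
    ys=np.arange(.03,.12,.002) if k==4 else np.arange(-.1,.1,.002)
    for y in ys:
        uv=proj("scene",np.array([fromW([xr,y,z]) for z in zz])); pr=pr+mc(im,[uv[:,1],uv[:,0]],order=1); n+=1
    print(k,"xr",xr,list(zip((zz*1000).round(1),(pr/n).round(0))))
E
```

```text
rear face x [0.00236829 0.00595723 0.00827322] 436
0 xr 0.005957233119554171 [(np.float64(102.2), np.float64(120.0)), (np.float64(103.2), np.float64(120.0)), (np.float64(104.2), np.float64(119.0)), (np.float64(105.2), np.float64(118.0)), (np.float64(106.2), np.float64(116.0)), (np.float64(107.2), np.float64(113.0)), (np.float64(108.2), np.float64(109.0)), (np.float64(109.2), np.float64(104.0)), (np.float64(110.2), np.float64(98.0)), (np.float64(111.2), np.float64(90.0)), (np.float64(112.2), np.float64(82.0)), (np.float64(113.2), np.float64(73.0)), (np.float64(114.2), np.float64(65.0)), (np.float64(115.2), np.float64(58.0)), (np.float64(116.2), np.float64(52.0)), (np.float64(117.2), np.float64(49.0)), (np.float64(118.2), np.float64(47.0)), (np.float64(119.2), np.float64(46.0)), (np.float64(120.2), np.float64(46.0)), (np.float64(121.2), np.float64(46.0)), (np.float64(122.2), np.float64(46.0)), (np.float64(123.2), np.float64(47.0)), (np.float64(124.2), np.float64(48.0)), (np.float64(125.2), np.float64(48.0)), (np.float64(126.2), np.float64(49.0))]
rear face x [0.00282597 0.00605011 0.00
[... 324 characters left out ...]
float64(209.7), np.float64(114.0)), (np.float64(210.7), np.float64(109.0)), (np.float64(211.7), np.float64(102.0)), (np.float64(212.7), np.float64(93.0)), (np.float64(213.7), np.float64(83.0)), (np.float64(214.7), np.float64(72.0)), (np.float64(215.7), np.float64(63.0)), (np.float64(216.7), np.float64(56.0)), (np.float64(217.7), np.float64(51.0)), (np.float64(218.7), np.float64(49.0)), (np.float64(219.7), np.float64(48.0)), (np.float64(220.7), np.float64(48.0)), (np.float64(221.7), np.float64(48.0)), (np.float64(222.7), np.float64(49.0)), (np.float64(223.7), np.float64(49.0)), (np.float64(224.7), np.float64(50.0)), (np.float64(225.7), np.float64(51.0)), (np.float64(226.7), np.float64(51.0))]
```

Ray method: lip 0.2136 against line 0.2143. Depth: 0.2146 against 0.2158. Both say it is about 1 mm low, so I'll nudge it up 0.9 mm, drop straight down and back out.

```bash
python3 - <<'E'
from h import *
z,e=tool(-22,-3,-1); C=fromW([-.028,-.02,.2040])
bot.servo_line(C,v=.01); print(np.round(sensors.current_eef_pos(),4),np.round(sensors.current_force(),2))
D=C.copy(); D[2]=.185; bot.servo_line(D,v=.03)
B=D-.075*z; B[2]=.185; bot.servo_line(B,v=.08); print(np.round(sensors.current_eef_pos(),4),sensors.current_clock())
r=[]
for i in range(4):
  for n in("scene","top"):
    im,d=viewer.get_image(n); P=toW(cloud(n,d))
    m=(abs(P[...,0])<.004)&(abs(P[...,1])<.13)&(abs(P[...,2]-.363)<.013)
    c=(abs(P[...,1]-.165)<.022)&(((P[...,0]>.017)&(P[...,0]<.022))|((P[...,0]<-.018)&(P[...,0]>-.022)))&(abs(P[...,2]-.2263)<.006)
    r.append((np.median(P[m][:,2]),np.median(P[c][:,2]))); cv2.imwrite(f"pics/{n}5.png",im[:,:,::-1])
    if n=="scene":
        from scipy.ndimage import map_coordinates as mc
        g=im.astype(float).mean(2)
        def prof(x,ys,zz): return np.mean([mc(g,proj("scene",np.array([fromW([x,y,q]) for q in zz]))[:,::-1].T,order=1) for y in ys],0)
        zz=np.arange(.203,.227,.0005); a=prof(.006,np.arange(.03,.12,.002),zz); h=(a[:6].mean()+a[-12:].mean())/2
        b=prof(.0243,np.arange(.151,.1785,.001),zz); pk=(b>43)
        print("ray lip",zz[np.argmin(abs(a-h))],"line",zz[pk].mean())
print(np.round(np.array(r)*1000,1), "depth lip-line",np.mean([x[0]-.15-x[1]+.01 for x in r]))
E
```

```text
[0.6285 0.0596 0.2039] [ 0.2   0.38 -3.37]
[0.5592 0.0873 0.1851] 14.4417
ray lip 0.21400000000000002 line 0.21311764705882355
ray lip 0.21400000000000002 line 0.21311764705882355
ray lip 0.21400000000000002 line 0.21375000000000002
ray lip 0.21400000000000002 line 0.21311764705882355
[[365.5 225.7]
 [365.3 226.1]
 [365.7 226.1]
 [365.3 225.9]
 [365.5 226. ]
 [365.4 225.9]
 [365.4 225.8]
 [365.4 225.7]] depth lip-line -0.0005144159833712757
```

View pics/top5.png

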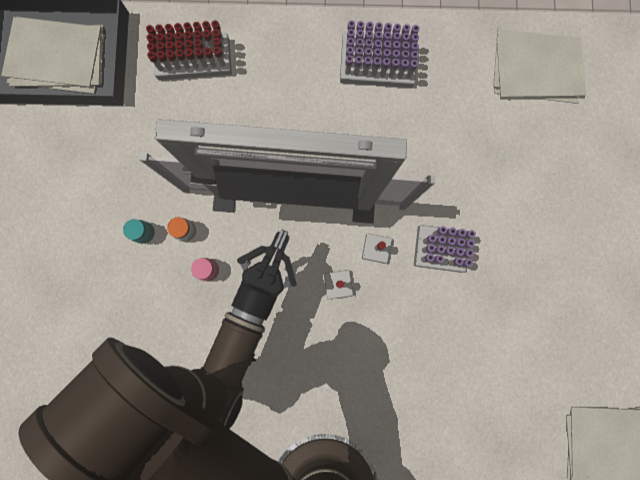

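View pics/scene5.png

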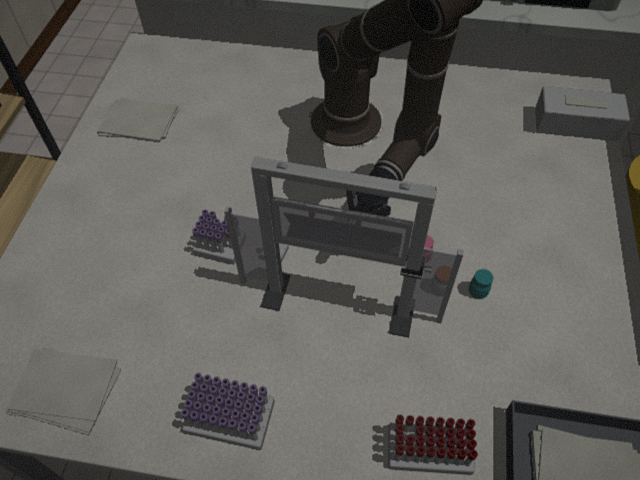

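The sash stayed where it was left: the ray method gives +0.3 to +0.9 mm and the depth method −0.5 mm, so it is level within measurement error. The pots, stands and rack are at their original pixels (178,228), (203,269), (135,230), (378,248), (340,284) and (447,248). The clip top is unchanged and the robot is clear of everything.

```bash
python3 - <<'E'
from h import *
bot.wait(0.3); print(sensors.current_clock(),np.round(sensors.current_qd(),3)); bot.sign_off()
E
```

```text
15.1417 [-0.002  0.    -0.001 -0.001 -0.001  0.001  0.002]
the job is handed in; nothing more can be done
```

I pushed the sash up about 102 mm from beneath its lip with closed fingertips, then lowered them, backed out and handed the job in at 15.1 s. The lip's lower edge is level with the clip's line to within about 1 mm.

- **Level:** my two last checks disagreed in sign. Casting rays in the scene camera put the lip 0.3–0.9 mm above the line; comparing depth readings put it 0.5 mm below. Both are within the 2 mm calibration error. The depth figure assumes the sash's top rail sits 150 mm above the lip's lower edge.
- **Stayed put:** the sash held its height after the fingers left, and the clip's top stayed at z ≈ 0.226 m throughout.
- **Other objects:** the pot, rack and tube stand, and the look-alikes, appear at the same place in the images as before.
- **Forces:** readings I took while pushing stayed under about 3.5 N, and the arm was touching nothing at hand-in.

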